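# Refit the griddle's drip tray and reset its cut-out

## Task

Put the electric griddle back in service: push its drip tray fully home, then push the captive screw-knob on the front deck down against its spring and, holding it down, turn it clockwise (seen from above) as far as it goes so that it catches and locks the tray. Last, press the palm plunger on the control pod fully down, hold it there a moment and let it spring back up, and leave the other kitchen things where they stand.

Things in the scene. Friction and masses are not known exactly. Their poses are not given: they have to be found in the camera images.
- griddle: Steel electric griddle, 260 (x, depth) x 340 (y, width) mm, fixed. Origin on the table under its centre; its x axis points to its back, away from the robot, z up. Front face at x = -130 mm; flat deck at height 75 mm along the front, with the screw-knob's axis at x = -85 mm, y = 0; behind it the dark hot plate (x from -43 to +126 mm, top at 85 mm, raised rim at the sides and back to 91 mm).
- tray (a joint): Slide of the griddle's aluminium drip tray, in m: 0 = fully home against its stop, grows as the tray comes out at the griddle's front (towards griddle -x), at most 0.08. Starts 0.025 to 0.06 out; moves with some 3 N of friction and stays where it is left. Locked by the screw-knob's pin once the knob is down.
- tray_lip (a point): Middle of the upper front edge of the tray's upright pull lip, a plate 12 mm thick (along x), 120 mm wide (along y), from 32 to 82 mm above the table. The point is on the plate's front face (the plate lies from 0 to 12 mm behind it along +x), 82 mm above the table. It stands 56 mm ahead of the griddle's front face when the tray is home. Axes as the griddle's.
- knob_stem (a joint): Downward travel of the sprung screw-knob, in m: 0 = up, 0.012 = fully down (spring 4 to 9 N). Goes down only when the tray is home (a pin meets a hole in the tray, about 3 mm to spare). Springs up again unless the thread has caught.
- knob (a joint): Turn of the screw-knob, in rad: about 0 at the start (-0.08 to 0.08), grows clockwise seen from above, stop at 1.35. Stops at about 0.2 unless the knob is first pushed down some 8 mm or more (best to its stop); then the thread catches and keeps it 8 to 10 mm down, and it stays down when released. Friction 0.04 N m.
- knob_grip (a point): On the knob's axis at the top of its bar grip. Black plastic bar 66 mm long, 18 mm wide, 28 mm tall (top at this point, 129 mm above the table when up), over a disc of 40 mm diameter and 8 mm thick. The bar lies along this point's x axis (the griddle's x axis at joint value 0); z up. Free space of 15 mm or more all round between the disc and the deck.
- pod: Grey control pod, 110 x 110 mm, 70 mm tall, fixed, on the left or right of the griddle. Origin on the table under its centre; the plunger's axis is at x = +12 mm, y = 0. A rocker switch on its front face (-x) is not used.
- plunger_top (a point): Centre of the top face of the palm plunger, a grey mushroom head of 62 mm diameter on a steel stem, moving straight down; 114 mm above the table when up, flat top of 48 mm diameter.
- plunger (a joint): Downward travel of the plunger, in m: 0 = up, 0.014 = fully down at its stop (spring 3 N rising to 7 N); springs back when released.
- jar: Glass jar with hinged lid, 96 mm diameter, 130 mm tall, on the other side from the pod; bystander. Origin at the centre of its underside.
- turner: Turner with silicone handle, about 280 mm long, lying across the hot plate of the griddle; bystander. Origin near its middle, on the underside, handle to its -x.
- cup: Steel cup, 72 mm diameter, 90 mm tall; bystander. Origin at the centre of its underside.
- tin: Aluminium spice tin, 60 mm diameter, 85 mm tall; bystander. Origin at the centre of its underside.
- dish: White ceramic dish, 120 mm diameter, 40 mm tall; bystander. Origin at the centre of its underside.
- oil: Amber glass oil bottle, 64 mm diameter, 210 mm tall; bystander. Origin at the centre of its underside.
Mind the look-alikes: they are no part of the job. Leave any orange or pink look-alike of the pod alone.

How it is judged:
On the way, in this order (a step that is already met when the one before it is completed fails the run):
1. the drip tray is fully home (value of joint each of tray, knob_stem below 0.004 m), for 0.1 s.
2. the screw-knob is pushed down and turned clockwise until it has caught (value of joint knob_stem above 0.007 m and value of joint knob above 1.1 rad and value of joint tray below 0.004 m), for 0.2 s.
3. the plunger is fully down, with the knob caught (value of joint plunger above 0.0125 m and value of joint knob above 1.1 rad), for 0.2 s.
At the end, for the whole second after the job is handed in: The tray is home (within 4 mm of its stop), the screw-knob is down by more than 7 mm and turned more than 1.1 rad clockwise and stays so by itself, and the plunger is back up (within 2 mm) (all of step 2 and value of joint plunger below 0.002 m); the robot touches nothing.
It fails at once if the knob is forced round without being pushed down (value of joint knob above 0.4 rad and value of joint knob_stem below 0.003 m).
It fails at once if a bystander (jar, turner, cup, tin, dish or oil bottle) is shifted more than 25 mm (distance of any of jar, turner, cup, tin, dish, oil from where it was at the start of the episode above 0.025 m).
It fails at once if the plunger is pressed before the knob has caught (value of joint plunger above 0.006 m and value of joint knob below 1 rad).
It also fails if it takes over 58 s, if anything falls off the work surface, if the arm or the gripper's body presses on something with over 40 N, if the wrist force passes 120 N, or if a joint passes its speed limit or range.

## Robot

A 6-joint arm with a two-finger parallel gripper is mounted at the origin on the work surface. World frame = base frame: x ahead of the robot, y to its left, z up, the work surface at z = 0. Lengths are in m, angles in rad, forces in N, time in s.
With the tool pointing down it reaches from about 0.35 to 0.775 m from the base axis. Payload 7.3 kg.
Tool frame: the origin (TCP) lies at the very end of the fingers, on their centre line; the grasp point (between the pads) lies 19 mm behind it; z points along the fingers, y is the line along which they close (so a half turn about z gives the same grasp; the last joint's range is limited). The gripper opens to 92 mm and grips with 3 to 60 N. Pads are 19 mm wide; open, the fingers measure 130 mm over their backs; the gripper's body (75 mm by 190 mm) begins 47 mm behind the grasp point.
Start: joints at [0.968, 0.342, 1.524, -0, 1.275, -0.146], TCP at [0.232, 0.471, 0.227] pointing down, gripper open.
Joint ranges: [-2.53, 2.53], [-0.77, 2.02], [0.04, 2.7], [-1, 4.14], [0.28, 2.66], [-3.11, 3.11]. Speed limits (rad/s): [2.57, 2.57, 3.14, 3.14, 3.14, 3.14].

## Interface

Orientations are given as a rotation vector (axis times angle).
In Python, from station import * gives the robot as it stands. The module is installed in compiled form; this text tells all that it offers.
- The arm moves only by the shell command python3 -m jog 'ROWS' [FORCE]. ROWS is JSON, a list of rows, each an object with "translation": the shift along the tool's x, y, z normalised to -1 to 1, where 1 is 200 mm, a list of three; "twist": the turn, a rotation vector about the tool's x, y, z normalised to -1 to 1, where 1 is 90 degrees, a list of three; "grip": the closure, from 0 (fully open) to 1 (shut). In form: [{"translation": [x, y, z], "twist": [rx, ry, rz], "grip": grip}, ...]. A call has 1 to 20 rows; each row is the pose to reach, as a shift and turn from the pose commanded when the call began, along the tool's axes at that moment; what a row does not reach only later rows make up. A row lasts 1/10 s, in which the tool goes at most 50 mm and 8.59 degrees, less where a joint would pass 70% of its speed; a pose out of reach is approached as far as the arm can. A call with a number of a shift or a turn outside -1 to 1 is refused whole. A call with a gripper value outside its range is refused whole. The fingers move at their own pace and stop on an object; FORCE is the grip in N (left out, the last holds). Time passes only in rows, so rows that repeat a pose let the fingers close. It gives the time, the measured TCP pose, the force, the opening and the grip force at its end, in the units of the state.
- read_state(): the state, without advancing time (a new reading comes with each control period).
- snapshot(name): name is "scene" or "top"; returns the picture (384x512x3 uint8, red, green, blue); there is no depth.
- get_calibration(name): a dict with "vfov" (degrees; the focal length in pixels is half the picture's height over the tangent of half this angle, whatever the lens; pixels are square), "cx", "cy" (the principal point, pixels), "R" (3x3) and "t" (3): a world point X has camera coordinates R X + t. Camera axes: x right, y down, z forward; pixel columns grow to the right and rows downward; lengths in m; the calibration is good to about 2 mm. A picture is of the moment at which its call begins. get_calibration takes no time and is no camera call.
- finish_job(): hands the job in; it is judged then, once.
The state is a dict: "t": time; "q": joint angles; "joint_velocities": joint speeds; "joint_efforts": joint torques, N m; "tcp_pos": TCP position; "eef_rot": TCP orientation; "contact_force": force on the tool from outside, world axes, zero at the start; "moment": the same for the moment, N m; "grip_width": finger opening in m; "grasp_force": force on a finger pad.
Only numpy, scipy, OpenCV 4.12 (cv2) and the standard library are available. Lean on these libraries where they do the work, as an engineer would, in place of code of your own. Each camera call takes 0.05 s, during which the arm holds its last target. There are 200 camera calls.

## Working session

There is one attempt and no reset: what is moved stays moved. The work goes in short steps, Python scripts to look and compute and a shell command to move; the robot and the scene stay as the last step left them, time stands still between calls to the robot, and variables do not carry over. Pictures are saved under pics/ and viewed, at most 10 in all, crops included, and the job is handed in when it is done.

```bash
mkdir -p pics
python3 - <<'E'
from station import *
import cv2
for n in("scene","top"):
    cv2.imwrite(f"pics/{n}0.png",cv2.resize(snapshot(n)[:,:,::-1],(800,600),interpolation=cv2.INTER_CUBIC))
    c=get_calibration(n);print(n,c)
s=read_state();print(s)
E
```

```text
scene {'vfov': 52.47083301449777, 'cx': 256.7281158940354, 'cy': 192.40166556405302, 'R': array([[-0.66534625,  0.74634864, -0.01667532],
       [ 0.42979448,  0.36469329, -0.8259997 ],
       [-0.61040238, -0.55674277, -0.56342384]]), 't': array([ 0.36757154, -0.1497389 ,  1.64975355])}
top {'vfov': 50.56142186302736, 'cx': 255.8027025501166, 'cy': 189.14480359866806, 'R': array([[-0.01626951, -0.99979364,  0.01216465],
       [-0.99367188,  0.01481519, -0.1113405 ],
       [ 0.1111373 , -0.01389912, -0.99370786]]), 't': array([-0.00256293,  0.52726389,  1.3741494 ])}
{'t': 0.1, 'q': array([ 9.67984863e-01,  3.42601379e-01,  1.52490188e+00,  8.91523692e-06,
        1.27540812e+00, -1.45984574e-01]), 'joint_velocities': array([-0.00234313, -0.00037651, -0.00100798, -0.00022746,  0.00026426,
        0.00075442]), 'joint_efforts': array([ 1.40511376e-03, -4.32002878e+01, -2.44694817e+01,  7.19459332e-02,
        5.24444610e-02, -4.60434251e-05]), 'tcp_pos': array([0.23134481, 0.47088246, 0.22614813]), 'eef_rot': array([-7.11251405e-01, -3.05951668e+00,  1.92275864e-03]), 'contact_force': array([ 0.61922317, -0.08465602, -0.35129808]), 'moment': array([ 0.01816415, -0.00438924,  0.03790033]), 'grasp_force': 0.0, 'grip_width': 0.09195361646429075}
```

View pics/scene0.png

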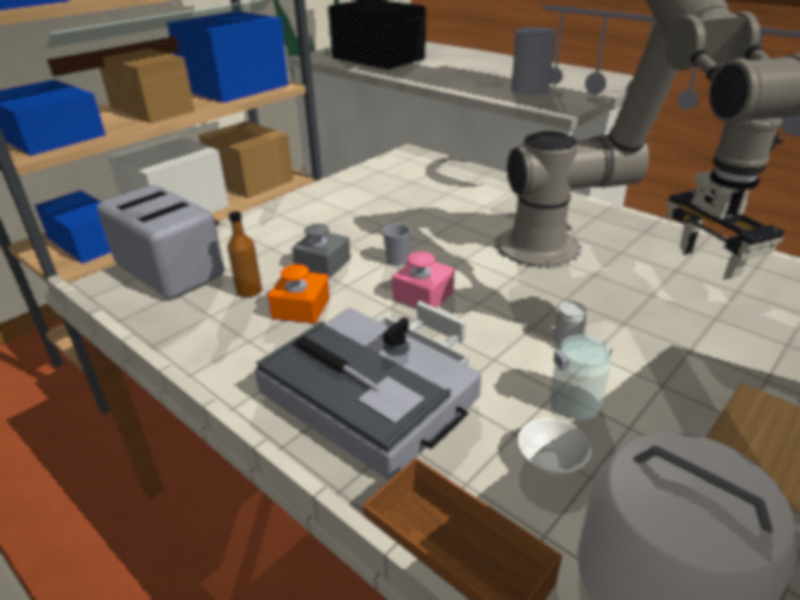

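View pics/top0.png

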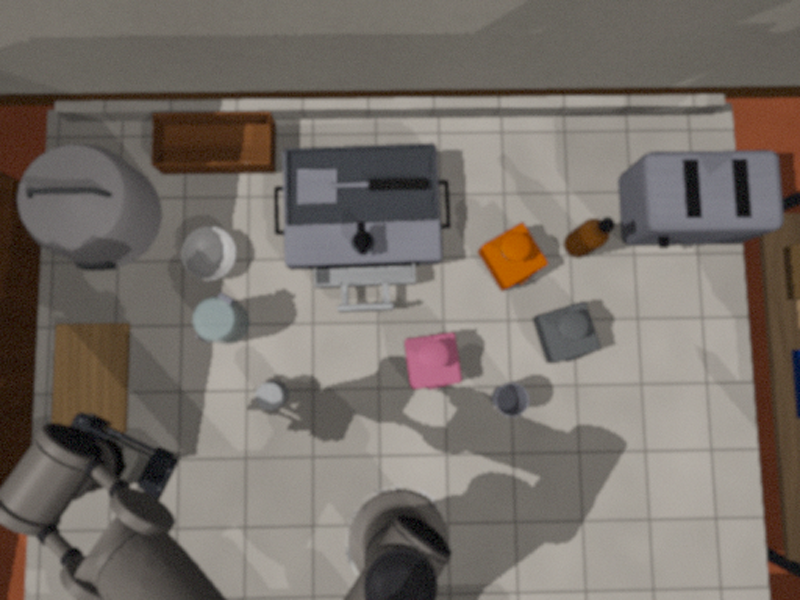

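Scene (800x600 pixels): the griddle is at (363,205) in top, its knob at (362,238) and its tray lip at (366,305). There are three pod-like things in top: orange (512,257), pink (433,360) and grey (568,332). The grey one fits the description. I'll confirm it in an enlarged crop.

```bash
cat > h.py <<'E'
from station import *
import numpy as np, cv2
def K(n):
    c=get_calibration(n);f=192/np.tan(np.radians(c['vfov']/2));return c,f
def ray(n,u,v,z):   # native px -> world at height z
    c,f=K(n);d=c['R'].T@np.array([(u-c['cx'])/f,(v-c['cy'])/f,1]);o=-c['R'].T@c['t'];return o+d*(z-o[2])/d[2]
def proj(n,X):
    c,f=K(n);p=c['R']@np.array(X)+c['t'];return np.array([c['cx']+f*p[0]/p[2],c['cy']+f*p[1]/p[2]])
def crop(im,x0,y0,w,h,s):
    return cv2.resize(im[y0:y0+h,x0:x0+w],(w*s,h*s),interpolation=cv2.INTER_CUBIC)
E
python3 - <<'E'
from h import *
ts=np.mean([snapshot("top").astype(float) for _ in range(4)],0).astype(np.uint8)[:,:,::-1]
ss=np.mean([snapshot("scene").astype(float) for _ in range(4)],0).astype(np.uint8)[:,:,::-1]
cv2.imwrite("pics/t.png",ts);cv2.imwrite("pics/s.png",ss)
a=crop(ts,170,85,130,120,5)   #650x600
b=crop(ts,335,185,50,50,3);c=crop(ss,180,135,50,50,3)
im=np.zeros((600,800,3),np.uint8);im[:,:650]=a;im[:150,650:]=b;im[160:310,650:]=c
im[320:470,650:]=crop(ss,235,185,75,75,2)
cv2.imwrite("pics/c1.png",im)
E
```

```text
(no output)
```

View pics/c1.png

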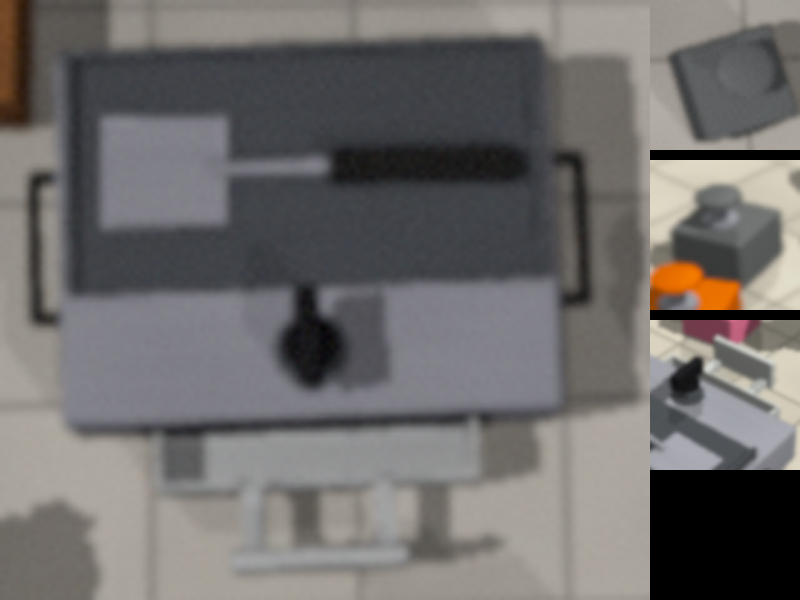

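Crop: the grey pod (top native px about (367,208)) has a mushroom plunger, so it is the true one. The tray lip is at crop (321,560), and the knob bar runs from (305,290) to (313,385), along the griddle's x axis.

Run:
```python
from h import *
from scipy.optimize import least_squares
g=lambda u,v,z:ray("top",170+u/5,85+v/5,z)
P=dict(fl=g(66,418,.075),fr=g(562,403,.075),rl=g(62,52,.091),rr=g(545,40,.091),knob=g(308,337,.129),knobF=g(313,384,.129),knobB=g(304,288,.129),disc=g(311,347,.101),lipL=g(233,568,.082),lipR=g(408,556,.082))
for k,v in P.items():print(k,v.round(4))
print("w",np.linalg.norm(P['fl']-P['fr']),"d",np.linalg.norm(P['fl'][:2]-P['rl'][:2]),"lip",np.linalg.norm(P['lipL']-P['lipR']))
loc={'fl':(-.13,.17),'fr':(-.13,-.17),'rl':(.13,.17),'rr':(.13,-.17),'disc':(-.085,0)}
def M(p,l):
    c,s=np.cos(p[2]),np.sin(p[2]);return np.array([p[0]+c*l[0]-s*l[1],p[1]+s*l[0]+c*l[1]])
r=least_squares(lambda p:np.concatenate([M(p,l)-P[k][:2] for k,l in loc.items()]),[.6,0,0])
p=r.x;print("griddle",p.round(4),"res mm",(r.fun*1e3).round(1))
lip=(P['lipL']+P['lipR'])/2;d=lip[:2]-p[:2];c,s=np.cos(p[2]),np.sin(p[2])
print("lip local",c*d[0]+s*d[1],-s*d[0]+c*d[1],"knob",M(p,(-.085,0)),"bar yaw",np.arctan2(*(P['knobB']-P['knobF'])[1::-1]))
pl=ray("top",335+97/3,185+68/3,.114);print("plunger",pl,"scene crop px pred",(proj("scene",pl)-[180,135])*3+[650,160])
print("radii",np.hypot(*pl[:2]),np.hypot(*lip[:2]))
# checks in scene: pixels in crop (235,185,x2 at 650,320)
for n,X in dict(knob=[*M(p,(-.085,0)),.129],lipL=P['lipL'],lipR=P['lipR']).items():print(n,(proj("scene",X)-[235,185])*2+[650,320])
for n,q in dict(oil=(587,237),cup=(510,400),pink=(433,360),jar=(218,318),tin=(270,395)).items():print(n,ray("top",q[0]*.64,q[1]*.64,.09).round(3))
```

```text
fl [0.595 0.232 0.075]
fr [ 0.6004 -0.1009  0.075 ]
rl [0.8428 0.233  0.091 ]
rr [ 0.8473 -0.094   0.091 ]
knob [0.6369 0.067  0.129 ]
knobF [0.606  0.0641 0.129 ]
knobB [0.6692 0.0693 0.129 ]
disc [0.6359 0.0663 0.101 ]
lipL [0.4917 0.1202 0.082 ]
lipR [0.498  0.0043 0.082 ]
w 0.3330192662257513 d 0.24781819383557238 lip 0.11612001631906753
griddle [0.7213 0.0676 0.0154] res mm [-6.3  3.5 -6.5 -3.5  5.8  6.5  6.6 -6.5  0.4 -0.1]
lip local -0.22647572659415902 -0.0018357139290415226 knob [0.63627332 0.06625463] bar yaw 0.08218841881455673
plunger [ 0.4519855  -0.36971009  0.114     ] scene crop px pred [717.46456615 189.93511423]
radii 0.5839318869746375 0.49874200847002875
knob [687.72466737 362.76678976]
lipL [774.59663948 358.57049802]
lipR [716.32745338 333.66475665]
oil [ 0.641 -0.413  0.09 ]
cup [ 0.298 -0.236  0.09 ]
pink [ 0.384 -0.077  0.09 ]
jar [0.479 0.372 0.09 ]
tin [0.317 0.262 0.09 ]
```

```bash
cat >> h.py <<'E'
from scipy.spatial.transform import Rotation as Ro
def go(x,y,z,yaw):  # wanted TCP, tool down, yaw = world angle of tool x
    s=read_state();R=Ro.from_rotvec(s['eef_rot'])
    T=Ro.from_matrix(np.array([[np.cos(yaw),np.sin(yaw),0],[np.sin(yaw),-np.cos(yaw),0],[0,0,-1]]))
    print("tr",(R.inv().apply(np.array([x,y,z])-s['tcp_pos'])/.2).round(3),"tw",((R.inv()*T).as_rotvec()/(np.pi/2)).round(3),"t",s['t'],"tcp",s['tcp_pos'].round(4),"F",s['contact_force'].round(1),"q6",s['q'][5].round(2))
E
python3 -m jog '[{"translation":[-0.95,-0.665,0],"twist":[0,0,-0.3],"grip":1},{"translation":[-0.95,-0.665,0],"twist":[0,0,-0.3],"grip":1},{"translation":[-0.95,-0.665,0],"twist":[0,0,-0.3],"grip":1},{"translation":[-0.95,-0.665,0],"twist":[0,0,-0.3],"grip":1},{"translation":[-0.95,-0.665,0],"twist":[0,0,-0.3],"grip":1},{"translation":[-0.95,-0.665,0],"twist":[0,0,-0.3],"grip":1},{"translation":[-0.95,-0.665,0],"twist":[0,0,-0.3],"grip":1},{"translation":[-0.95,-0.665,0],"twist":[0,0,-0.3],"grip":1}]' 30
python3 -c "
from h import *
go(.455,.064,.17,np.pi+.0155)"
```

```text
t: 1.3
tcp_pos: [0.3431, 0.2687, 0.2268]
eef_rot: [-0.023, 3.141, 0.001]
contact_force: [0.0, -0.5, 0.2]
grip_width: 0.0321
grasp_force: 0.0
tr [-0.544 -1.032  0.283] tw [ 0.  0. -0.] t 1.3 tcp [0.3431 0.2687 0.2268] F [ 0.  -0.5  0.2] q6 -1.1
```

```bash
python3 -m jog '[{"translation":[-0.54,-1,0.28],"twist":[0,0,0],"grip":1},{"translation":[-0.54,-1,0.28],"twist":[0,0,0],"grip":1},{"translation":[-0.54,-1,0.28],"twist":[0,0,0],"grip":1},{"translation":[-0.54,-1,0.28],"twist":[0,0,0],"grip":1},{"translation":[-0.54,-1,0.28],"twist":[0,0,0],"grip":1},{"translation":[-0.54,-1,0.28],"twist":[0,0,0],"grip":1},{"translation":[-0.54,-1,0.28],"twist":[0,0,0],"grip":1}]'
python3 -c "
from h import *
go(.455,.064,.058,np.pi+.0155)"
```

```text
t: 2.0
tcp_pos: [0.4541, 0.0706, 0.1704]
eef_rot: [0.023, -3.14, -0.001]
contact_force: [-0.8, -0.6, -0.1]
grip_width: 0.0007
grasp_force: 0.0
tr [-0.005 -0.034  0.562] tw [ 0.    -0.001 -0.   ] t 2.0 tcp [0.4541 0.0706 0.1704] F [-0.8 -0.6 -0.1] q6 -1.6
```

```bash
python3 -m jog '[{"translation":[0,-0.03,0.25],"twist":[0,0,0],"grip":1},{"translation":[0,-0.03,0.5],"twist":[0,0,0],"grip":1},{"translation":[0,-0.03,0.56],"twist":[0,0,0],"grip":1},{"translation":[0,-0.03,0.56],"twist":[0,0,0],"grip":1}]'
python3 -c "
from h import *
go(.527,.065,.058,np.pi+.0155)
s=snapshot('top')[:,:,::-1];a=crop(s,200,120,100,100,6)
cv2.imwrite('pics/c2.png',a)"
```

```text
t: 2.4
tcp_pos: [0.4524, 0.0656, 0.0571]
eef_rot: [0.027, -3.137, -0.001]
contact_force: [-0.7, 0.8, -0.1]
grip_width: 0.0003
grasp_force: 0.0
tr [-0.373 -0.01  -0.006] tw [ 0.    -0.003  0.001] t 2.4 tcp [0.4524 0.0656 0.0571] F [-0.7  0.8 -0.1] q6 -1.61
```

View pics/c2.png

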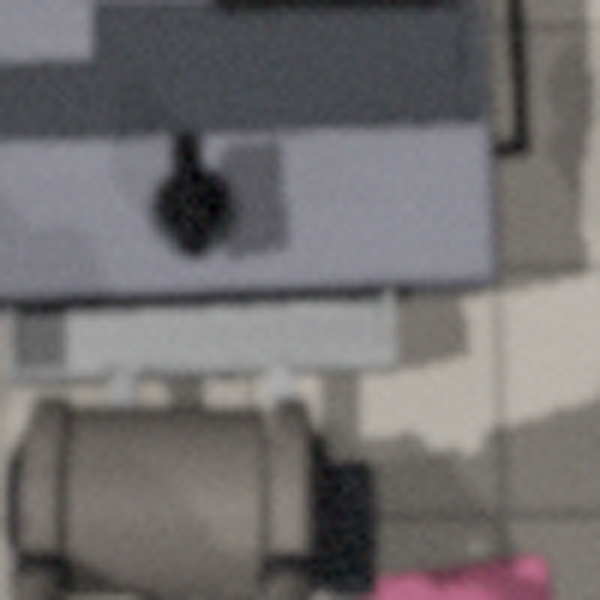

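The arm is centred in front of the lip and clear of the pink look-alike, so I start pushing.

```bash
python3 -m jog '[{"translation":[-0.08,0,0],"twist":[0,0,0],"grip":1},{"translation":[-0.14,0,0],"twist":[0,0,0],"grip":1},{"translation":[-0.18,0,0],"twist":[0,0,0],"grip":1},{"translation":[-0.22,0,0],"twist":[0,0,0],"grip":1},{"translation":[-0.26,0,0],"twist":[0,0,0],"grip":1},{"translation":[-0.3,0,0],"twist":[0,0,0],"grip":1}]'
python3 -m jog '[{"translation":[-0.03,0,0],"twist":[0,0,0],"grip":1},{"translation":[-0.05,0,0],"twist":[0,0,0],"grip":1},{"translation":[-0.06,0,0],"twist":[0,0,0],"grip":1}]'
```

```text
t: 3.05
tcp_pos: [0.5146, 0.0649, 0.0591]
eef_rot: [0.023, -3.141, -0.0]
contact_force: [-3.4, 1.5, 1.1]
grip_width: 0.0002
grasp_force: 1.6
t: 3.35
tcp_pos: [0.5267, 0.0646, 0.0586]
eef_rot: [0.023, -3.141, -0.0]
contact_force: [-2.6, 2.3, 0.7]
grip_width: 0.0006
grasp_force: 1.3
```

Contact is steady at about 3 N, so the stop hasn't been reached yet. I'll keep going in small steps.

```bash
python3 -m jog '[{"translation":[-0.01,0,0],"twist":[0,0,0],"grip":1},{"translation":[-0.02,0,0],"twist":[0,0,0],"grip":1},{"translation":[-0.02,0,0],"twist":[0,0,0],"grip":1}]'
python3 -m jog '[{"translation":[-0.01,0,0],"twist":[0,0,0],"grip":1},{"translation":[-0.02,0,0],"twist":[0,0,0],"grip":1},{"translation":[-0.02,0,0],"twist":[0,0,0],"grip":1}]'
```

```text
t: 3.65
tcp_pos: [0.5293, 0.0647, 0.0585]
eef_rot: [0.023, -3.139, 0.0]
contact_force: [-5.6, 0.7, 3.1]
grip_width: 0.0011
grasp_force: 2.8
t: 3.95
tcp_pos: [0.5293, 0.0647, 0.0584]
eef_rot: [0.024, -3.13, 0.0]
contact_force: [-18.8, -1.2, 14.2]
grip_width: 0.0004
grasp_force: 9.5
```

Hard stop at x=0.529, so the tray is home. Now I back off, rise and open.

```bash
python3 -m jog '[{"translation":[0.15,0,0],"twist":[0,0,0],"grip":1},{"translation":[0.2,0,-0.25],"twist":[0,0,0],"grip":0.7},{"translation":[0.2,0,-0.5],"twist":[0,0,0],"grip":0.4},{"translation":[0.1,0,-0.7],"twist":[0,0,0],"grip":0.4},{"translation":[-0.1,0,-0.7],"twist":[0,0,0],"grip":0.4},{"translation":[-0.1,0,-0.7],"twist":[0,0,0],"grip":0.4}]' 40
python3 -c "
from h import *
go(.637,.0665,.150,np.pi+.06)"
```

```text
t: 4.55
tcp_pos: [0.5591, 0.0645, 0.2002]
eef_rot: [-0.022, 3.134, -0.001]
contact_force: [-0.2, 0.3, -1.0]
grip_width: 0.0357
grasp_force: 0.0
tr [-0.388  0.005  0.254] tw [-0.     0.005 -0.029] t 4.55 tcp [0.5591 0.0645 0.2002] F [-0.2  0.3 -1. ] q6 -1.61
```

```bash
python3 -m jog '[{"translation":[-0.2,0,0],"twist":[0,0.005,-0.03],"grip":0.4},{"translation":[-0.38,0.005,0.1],"twist":[0,0.005,-0.03],"grip":0.4},{"translation":[-0.388,0.005,0.25],"twist":[0,0.005,-0.03],"grip":0.4},{"translation":[-0.388,0.005,0.25],"twist":[0,0.005,-0.03],"grip":0.4}]'
python3 -c "
from h import *
go(.637,.0665,.105,np.pi+.06)
s=snapshot('scene')[:,:,::-1];a=crop(s,190,150,130,100,6)
t=snapshot('top')[:,:,::-1]
cv2.imwrite('pics/c3.png',a)"
```

```text
t: 4.95
tcp_pos: [0.6297, 0.0669, 0.1434]
eef_rot: [0.096, -3.123, -0.0]
contact_force: [-1.0, 1.1, -0.3]
grip_width: 0.0552
grasp_force: 0.0
tr [-0.04  -0.004  0.192] tw [ 0.    -0.011  0.001] t 4.95 tcp [0.6297 0.0669 0.1434] F [-1.   1.1 -0.3] q6 -1.65
```

View pics/c3.png

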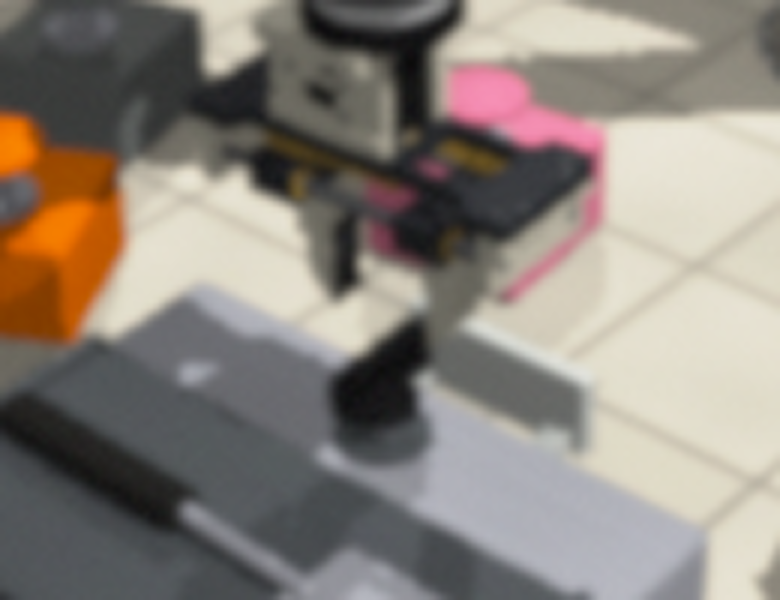

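The open fingers straddle the bar grip at (385,375), and the lip stands just ahead of the deck. I'll descend and grip.

```bash
python3 -m jog '[{"translation":[0,0,0.05],"twist":[0,0,0],"grip":0.4},{"translation":[0,0,0.12],"twist":[0,0,0],"grip":0.4},{"translation":[0,0,0.2],"twist":[0,0,0],"grip":0.4},{"translation":[0,0,0.2],"twist":[0,0,0],"grip":0.4}]'
python3 -c "
from h import *
go(.637,.0665,.105,np.pi+.06)"
```

```text
t: 5.45
tcp_pos: [0.6304, 0.0672, 0.1079]
eef_rot: [0.096, -3.13, -0.0]
contact_force: [-0.1, -0.3, -0.5]
grip_width: 0.055
grasp_force: 0.0
tr [-0.033 -0.005  0.014] tw [ 0.    -0.006  0.001] t 5.45 tcp [0.6304 0.0672 0.1079] F [-0.1 -0.3 -0.5] q6 -1.65
```

```bash
python3 -m jog '[{"translation":[-0.033,0,0.014],"twist":[0,-0.006,0],"grip":0.4},{"translation":[-0.033,0,0.014],"twist":[0,-0.006,0],"grip":0.7},{"translation":[-0.033,0,0.014],"twist":[0,-0.006,0],"grip":1},{"translation":[-0.033,0,0.014],"twist":[0,-0.006,0],"grip":1},{"translation":[-0.033,0,0.014],"twist":[0,-0.006,0],"grip":1},{"translation":[-0.033,0,0.014],"twist":[0,-0.006,0],"grip":1},{"translation":[-0.033,0,0.014],"twist":[0,-0.006,0],"grip":1}]' 40
python3 -c "
from h import *
go(.637,.0665,.105,np.pi+.06)"
```

```text
t: 6.15
tcp_pos: [0.6382, 0.0678, 0.106]
eef_rot: [-0.097, 3.138, 0.001]
contact_force: [-0.1, 1.3, 1.4]
grip_width: 0.0181
grasp_force: 40.0
tr [ 0.007 -0.006  0.005] tw [0.    0.001 0.001] t 6.15 tcp [0.6382 0.0678 0.106 ] F [-0.1  1.3  1.4] q6 -1.65
```

Gripped the 18 mm bar at 40 N. Next I press down 12 mm.

```bash
python3 -m jog '[{"translation":[0,0,0.02],"twist":[0,0,0],"grip":1},{"translation":[0,0,0.04],"twist":[0,0,0],"grip":1},{"translation":[0,0,0.055],"twist":[0,0,0],"grip":1},{"translation":[0,0,0.065],"twist":[0,0,0],"grip":1},{"translation":[0,0,0.065],"twist":[0,0,0],"grip":1}]'
python3 -c "
from h import *
go(.637,.0665,.105,np.pi+.06)"
```

```text
t: 6.65
tcp_pos: [0.6383, 0.0678, 0.094]
eef_rot: [-0.097, 3.138, 0.001]
contact_force: [-4.1, 1.1, 9.3]
grip_width: 0.0178
grasp_force: 40.0
tr [ 0.007 -0.006 -0.055] tw [0.    0.002 0.001] t 6.65 tcp [0.6383 0.0678 0.094 ] F [-4.1  1.1  9.3] q6 -1.65
```

```bash
python3 -m jog '[{"translation":[0,0,0.005],"twist":[0,0,0.06],"grip":1},{"translation":[0,0,0.005],"twist":[0,0,0.12],"grip":1},{"translation":[0,0,0.005],"twist":[0,0,0.18],"grip":1},{"translation":[0,0,0.005],"twist":[0,0,0.24],"grip":1},{"translation":[0,0,0.005],"twist":[0,0,0.3],"grip":1},{"translation":[0,0,0.005],"twist":[0,0,0.36],"grip":1},{"translation":[0,0,0.005],"twist":[0,0,0.42],"grip":1},{"translation":[0,0,0.005],"twist":[0,0,0.45],"grip":1}]'
python3 -c "
from h import *
s=read_state();print(s['moment'])
go(.637,.0665,.094,np.pi-1.35)"
```

```text
t: 7.45
tcp_pos: [0.6389, 0.0696, 0.094]
eef_rot: [0.999, 2.975, 0.007]
contact_force: [-2.9, 8.1, 13.5]
grip_width: 0.0174
grasp_force: 40.0
[1.34343593 0.65947744 0.059024  ]
tr [-0.002 -0.018 -0.   ] tw [ 0.004 -0.     0.447] t 7.45 tcp [0.6389 0.0696 0.094 ] F [-2.9  8.1 13.5] q6 -0.94
```

```bash
python3 -m jog '[{"translation":[0,0,0.003],"twist":[0,0,0.06],"grip":1},{"translation":[0,0,0.003],"twist":[0,0,0.12],"grip":1},{"translation":[0,0,0.003],"twist":[0,0,0.18],"grip":1},{"translation":[0,0,0.003],"twist":[0,0,0.24],"grip":1},{"translation":[0,0,0.003],"twist":[0,0,0.3],"grip":1},{"translation":[0,0,0.003],"twist":[0,0,0.36],"grip":1},{"translation":[0,0,0.003],"twist":[0,0,0.41],"grip":1},{"translation":[0,0,0.003],"twist":[0,0,0.44],"grip":1},{"translation":[0,0,0.003],"twist":[0,0,0.44],"grip":1}]'
python3 -c "
from h import *
s=read_state();print(s['moment'])
go(.637,.0665,.094,np.pi-1.35)"
```

```text
t: 8.35
tcp_pos: [0.6404, 0.0706, 0.094]
eef_rot: [1.944, 2.463, 0.014]
contact_force: [0.2, 10.9, 14.1]
grip_width: 0.0178
grasp_force: 40.0
[1.8342544  0.08132378 0.27502456]
tr [-0.016 -0.021 -0.   ] tw [ 0.006 -0.002  0.008] t 8.35 tcp [0.6404 0.0706 0.094 ] F [ 0.2 10.9 14.1] q6 -0.25
```

About 1.4 rad turned, with the moment rising, so the stop has been reached. I release and rise.

```bash
python3 -m jog '[{"translation":[0,0,0],"twist":[0,0,0],"grip":0.6},{"translation":[0,0,0],"twist":[0,0,0],"grip":0.6},{"translation":[0,0,0],"twist":[0,0,0],"grip":0.6},{"translation":[0,0,-0.15],"twist":[0,0,0],"grip":0.6},{"translation":[0,0,-0.35],"twist":[0,0,0],"grip":0.6},{"translation":[0,0,-0.6],"twist":[0,0,0],"grip":0.6},{"translation":[0,0,-0.75],"twist":[0,0,0],"grip":0.6},{"translation":[0,0,-0.75],"twist":[0,0,0],"grip":0.6}]'
python3 -c "
from h import *
go(.452,-.3697,.2,np.pi/2)
s=snapshot('scene')[:,:,::-1];a=crop(s,220,180,100,75,6)
cv2.imwrite('pics/c4.png',a)"
```

```text
t: 9.15
tcp_pos: [0.6398, 0.067, 0.2461]
eef_rot: [1.942, 2.459, 0.009]
contact_force: [0.5, -0.3, 0.7]
grip_width: 0.0366
grasp_force: 0.0
tr [-1.906 -1.421  0.222] tw [0.006 0.001 0.149] t 9.15 tcp [0.6398 0.067  0.2461] F [ 0.5 -0.3  0.7] q6 -0.25
```

View pics/c4.png

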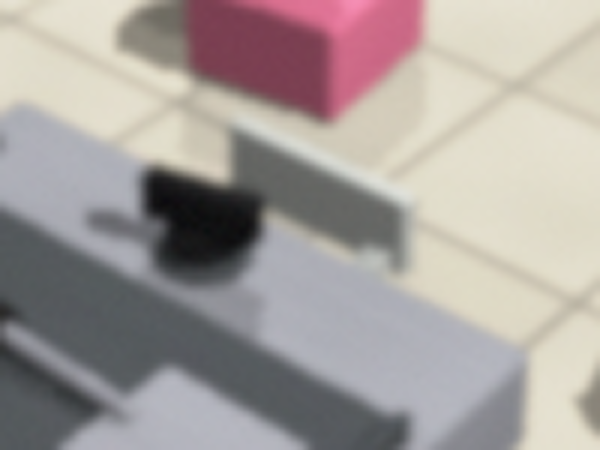

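The bar at (205,190) now lies across the griddle, low over the deck, and the tray lip is in. Next is the grey pod.

```bash
python3 -c "
from h import *
for z in(.129,.121,.117):print(z,(proj('scene',[.638,.067,z])-[220,180])*6)"
python3 -m jog '[{"translation":[-0.95,-0.71,0],"twist":[0,0,0.05],"grip":1},{"translation":[-0.95,-0.71,0],"twist":[0,0,0.05],"grip":1},{"translation":[-0.95,-0.71,0],"twist":[0,0,0.05],"grip":1},{"translation":[-0.95,-0.71,0],"twist":[0,0,0.05],"grip":1},{"translation":[-0.95,-0.71,0],"twist":[0,0,0.05],"grip":1},{"translation":[-0.95,-0.71,0],"twist":[0,0,0.05],"grip":1},{"translation":[-0.95,-0.71,0],"twist":[0,0,0.05],"grip":1},{"translation":[-0.95,-0.71,0],"twist":[0,0,0.05],"grip":1}]'
python3 -c "
from h import *
go(.452,-.3697,.16,np.pi/2+.15)"
```

```text
0.129 [201.94799168 160.46788112]
0.121 [202.28990983 173.50730676]
0.117 [202.45986996 179.98892386]
t: 10.0
tcp_pos: [0.5439, -0.1493, 0.2398]
eef_rot: [-2.04, -2.387, -0.002]
contact_force: [0.2, 0.1, -0.2]
grip_width: 0.0004
grasp_force: 0.0
tr [-1.018 -0.625  0.397] tw [-0.    -0.001  0.004] t 10.0 tcp [ 0.5439 -0.1493  0.2398] F [ 0.2  0.1 -0.2] q6 -0.56
```

```bash
python3 -m jog '[{"translation":[-1,-0.625,0],"twist":[0,0,0],"grip":1},{"translation":[-1,-0.625,0],"twist":[0,0,0],"grip":1},{"translation":[-1,-0.625,0],"twist":[0,0,0],"grip":1},{"translation":[-1,-0.625,0],"twist":[0,0,0],"grip":1},{"translation":[-1,-0.625,0],"twist":[0,0,0],"grip":1},{"translation":[-1,-0.625,0.35],"twist":[0,0,0],"grip":1},{"translation":[-1,-0.625,0.5],"twist":[0,0,0],"grip":1},{"translation":[-1,-0.625,0.5],"twist":[0,0,0],"grip":1}]'
python3 -c "
from h import *
go(.452,-.3697,.12,np.pi/2+.15)
s=snapshot('scene')[:,:,::-1];a=crop(s,160,110,100,75,6)
cv2.imwrite('pics/c5.png',a)"
```

```text
t: 10.8
tcp_pos: [0.4493, -0.363, 0.1339]
eef_rot: [-2.031, -2.379, -0.005]
contact_force: [-1.2, 0.7, -1.2]
grip_width: 0.0004
grasp_force: 0.0
tr [-0.036  0.009  0.069] tw [-0.004 -0.008  0.005] t 10.8 tcp [ 0.4493 -0.363   0.1339] F [-1.2  0.7 -1.2] q6 -0.97
```

View pics/c5.png

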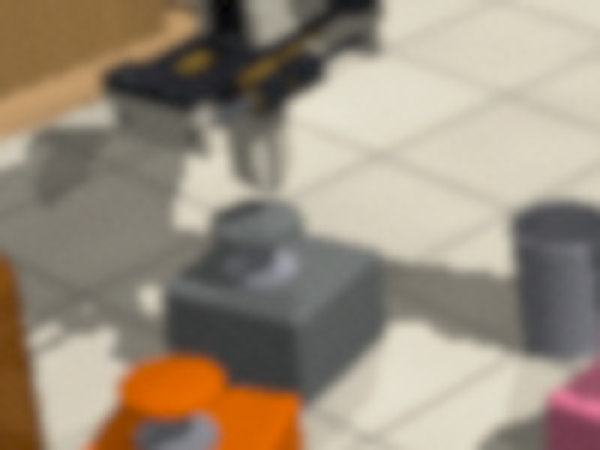

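The fingertips at (262,188) stand over the plunger top at (258,213). I press now.

```bash
python3 -m jog '[{"translation":[-0.02,0.01,0.05],"twist":[0,0,0],"grip":1},{"translation":[-0.02,0.01,0.09],"twist":[0,0,0],"grip":1},{"translation":[-0.02,0.01,0.12],"twist":[0,0,0],"grip":1},{"translation":[-0.02,0.01,0.15],"twist":[0,0,0],"grip":1},{"translation":[-0.02,0.01,0.17],"twist":[0,0,0],"grip":1},{"translation":[-0.02,0.01,0.175],"twist":[0,0,0],"grip":1},{"translation":[-0.02,0.01,0.175],"twist":[0,0,0],"grip":1}]'
```

```text
t: 11.55
tcp_pos: [0.4549, -0.3711, 0.1065]
eef_rot: [2.04, 2.385, 0.002]
contact_force: [1.8, 0.7, 5.9]
grip_width: 0.0007
grasp_force: 2.4
```

```bash
python3 -m jog '[{"translation":[0,0,0.02],"twist":[0,0,0],"grip":1},{"translation":[0,0,0.03],"twist":[0,0,0],"grip":1},{"translation":[0,0,0.04],"twist":[0,0,0],"grip":1},{"translation":[0,0,0.045],"twist":[0,0,0],"grip":1},{"translation":[0,0,0.045],"twist":[0,0,0],"grip":1}]'
```

```text
t: 12.05
tcp_pos: [0.455, -0.3712, 0.1]
eef_rot: [2.039, 2.384, 0.002]
contact_force: [-2.8, 4.1, 21.8]
grip_width: 0.0001
grasp_force: 10.6
```

The stop is at z=0.100 with 22 N, so the plunger is fully down. I hold, then release and rise clear.

```bash
python3 -m jog '[{"translation":[0,0,0],"twist":[0,0,0],"grip":1},{"translation":[0,0,0],"twist":[0,0,0],"grip":1},{"translation":[0,0,0],"twist":[0,0,0],"grip":1},{"translation":[0,0,0],"twist":[0,0,0],"grip":1},{"translation":[0,0,-0.08],"twist":[0,0,0],"grip":1},{"translation":[0,0,-0.2],"twist":[0,0,0],"grip":1},{"translation":[0,0,-0.5],"twist":[0,0,0],"grip":1},{"translation":[0,0,-0.6],"twist":[0,0,0],"grip":1},{"translation":[0,0,-0.6],"twist":[0,0,0],"grip":1}]'
python3 -c "
from h import *
s=snapshot('scene')[:,:,::-1];a=crop(s,165,120,160,130,4)
cv2.imwrite('pics/c6.png',a)"
```

```text
t: 12.95
tcp_pos: [0.4553, -0.3724, 0.2217]
eef_rot: [2.036, 2.38, -0.0]
contact_force: [0.1, -0.3, 0.5]
grip_width: 0.0005
grasp_force: 0.0
```

View pics/c6.png

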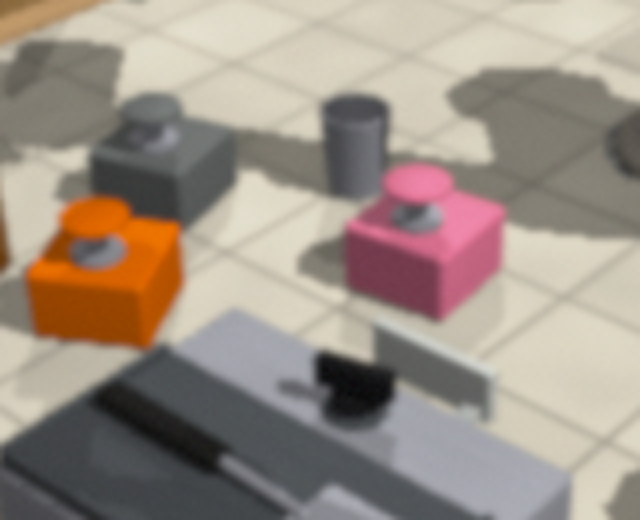

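The plunger at (150,108) is back up, the knob bar at (355,378) stays turned and down, the tray is in, and nothing else has moved.

```bash
python3 -c "
from station import *
print(finish_job())"
```

```text
the job is handed in; nothing more can be done
None
```

I handed the job in at about 13 s: by force readings and camera views the tray is home and locked by the turned-down knob, the plunger was pressed to its stop and sprang back, and no bystander was seen to move; the hand-in returned no verdict.

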